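Shift the dosing-line selector into the third slot

TASK

The lever of the dosing-line selector stands somewhere in the left leg of its H-shaped gate. Push its knob with the fingertips, without gripping it: into line with the crossbar if need be, across to the right leg, then forward (away from the robot) all the way to the end of the third slot, marked by the blue disc, and leave it there. Leave the bottle, the measuring cylinder and the jar standing where they are.

Things in the scene. Friction and masses are not known exactly. Their poses are not given: they have to be found in the camera images.
- gate: White selector box fixed to the table, 180 x 170 mm, deck surface 102 mm above the table, an H-shaped slot edged in black cut through the deck. Origin at the centre of its underside; x = forward (away from the robot, though the box is turned up to 0.6 rad), y = left, z up.
- h_middle (a point): Middle of the H, level with the deck surface; axes as gate. Two legs along x, centred at y = +-22 mm, each 17 mm wide, from x = -31 to +31 mm; a crossbar 17 mm wide along y joins them at x = 0. Slots: first = left leg forward (orange disc), second = left leg back (green), third = right leg forward (blue), fourth = right leg back (grey). Web corners are rounded to 6 mm.
- third_mark (a point): The blue disc (24 mm across, 2.5 mm high) on the deck just beyond the forward end of the third slot: its centre.
- knob (a point): Centre of the lever's knob: an upright black block with red side pads, 40 x 40 mm over the pads, 46 mm tall, on a 9 mm steel stem; axes are the lever's own. The lever leans about a pivot 22 mm above the table under the middle of the H, 128 mm from this point: upright, the knob spans 127 to 173 mm above the table. It moves about 42 mm each way.
- across (a joint): Sideways lean of the lever, rad: 0 = middle, + = right, - = left; stops at +-0.33. About -0.28 is the middle of the left leg, +0.28 of the right leg. Dry friction, about 2 N at the knob: it stays where it is left. The stem strikes the deck between the legs, so it can change legs only along the crossbar, with joint fore within about +-0.05.
- fore (a joint): Forward lean of the lever, rad: 0 = in line with the crossbar, + = forward, - = back towards the robot; stops at +-0.33 (the ends of the slots). Dry friction as for across.
- pad_near: Red push pad on the knob's back side (towards the robot), 34 mm wide, 44 mm tall, 3 mm thick; origin at its middle, axes as knob.
- pad_far: The same on the knob's forward side (away from the robot).
- pad_left: The same on the knob's left side.
- pad_right: The same on the knob's right side.
- additive: Loose white bottle with a blue cap, 60 mm across, 130 mm tall, standing on the table left of the box. Origin at the centre of its underside.
- cylinder: Loose clear measuring cylinder, 34 mm across on a blue foot 66 mm across, 165 mm tall, standing right of the box. Origin at the centre of its underside.
- jar: Loose amber jar with a black lid, 66 mm across, 85 mm tall, standing beyond the box. Origin at the centre of its underside.

How it is judged:
On the way, in this order (a step that is already met when the one before it is completed fails the run):
1. the lever has come across to the right leg, in line with the crossbar (value of joint across above 0.14 rad and value of joint fore between -0.1 and 0.1 rad), for 0.02 s.
2. the lever is home at the end of the third slot (value of joint across above 0.2 rad and value of joint fore above 0.27 rad), for 0.2 s.
At the end, for the whole second after the job is handed in: The lever rests at the forward end of the third slot (leaning right by more than 0.2 rad and forward by more than 0.27 of its 0.33 rad), at rest; bottle, cylinder and jar stand upright (within 0.2 rad) within 20 mm of where they stood (all of step 2 and value of joint across below 0.4 rad and velocity of joint fore between -0.05 and 0.05 rad/s and distance of each of additive, cylinder, jar from where it was at the start of the episode below 0.02 m and angle between each of additive, cylinder, jar's own z axis and vertical below 0.2 rad); the robot touches nothing.
It fails at once if the knob is gripped: the fingers press on two opposite sides of it at once ((contact force between the fingers and pad_near above 0.5 N and contact force between the fingers and pad_far above 0.5 N) or (contact force between the fingers and pad_left above 0.5 N and contact force between the fingers and pad_right above 0.5 N)).
It fails at once if the bottle, the measuring cylinder or the jar is shifted by more than 20 mm, lifted or tipped (distance of any of additive, cylinder, jar from where it was at the start of the episode above 0.02 m or angle between any of additive, cylinder, jar's own z axis and vertical above 0.2 rad).
It also fails if it takes over 70 s, if anything falls off the work surface, if the arm or the gripper's body presses on something with over 40 N, if the wrist force passes 120 N, or if a joint passes its speed limit or range.

ROBOT

A 7-joint arm with a two-finger parallel gripper is mounted at the origin on the work surface. World frame = base frame: x ahead of the robot, y to its left, z up, the work surface at z = 0. Lengths are in m, angles in rad, forces in N, time in s.
With the tool pointing down it reaches from about 0.35 to 0.9 m from the base axis. Payload 7.2 kg.
Tool frame: the origin (TCP) lies on the front face of the gripper's body, between the roots of the fingers; the fingertips stand 80 mm ahead of it and the grasp point (between the pads) lies 61 mm ahead of it; z points along the fingers, y is the line along which they close (so a half turn about z gives the same grasp; the last joint's range is limited). The gripper opens to 88 mm and grips with 3 to 60 N. Pads are 20 mm wide; open, the fingers measure 115 mm over their backs; the gripper's body (75 mm by 178 mm) begins 61 mm behind the grasp point.
Start: joints at [1.13, 0.411, -0.013, 1.596, 0.006, 1.134, -0.082], TCP at [0.228, -0.582, 0.303] pointing down, gripper open.
Joint ranges: [-2.95, 2.95], [-0.29, 1.99], [-1.47, 1.44], [0.14, 2.54], [-1.03, 4.17], [0.13, 1.85], [-2.86, 2.86]. Speed limits (rad/s): [2.39, 2.39, 3.01, 3.01, 3.14, 3.14, 3.14].

INTERFACE

Orientations are given as a unit quaternion [w, x, y, z].
In Python, from plant import * gives the robot as it stands.
- The arm moves only by the tool carry_out, never from a script. Its argument "increments" is a list of rows, each an object with "twist": the turn, a rotation vector about the tool's x, y, z in degrees, a list of three; "translation": the shift along the tool's x, y, z in cm, a list of three; "grip": the finger opening in cm, from 0 to 8.78. A call has 1 to 10 rows; each row shifts and turns the commanded pose from where the row before left it, along the tool's axes as they then stand; what a row does not reach is not made up. A row lasts 1/8 s, in which the tool goes at most 62.5 mm and 10.7 degrees, less where a joint would pass 70% of its speed; a pose out of reach is approached as far as the arm can. A call is refused whole if a number of a shift passes 6.25 or a number of a turn 10.7, either way. A call with a gripper value outside its range is refused whole. The fingers move at their own pace and stop on an object; "newtons" is the grip in N (left out, the last holds). Time passes only in rows, so rows that do not move let the fingers close. It gives the time, the measured TCP pose, the force, the opening and the grip force at its end, in the units of the state.
- sense(): the state, without advancing time (a new reading comes with each control period).
- camera(name): name is "scene" or "top" or "wrist"; returns the picture (420x560x3 uint8, red, green, blue); there is no depth.
- camera_params(name): a dict with "mtx" (3x3 intrinsics, pixels), "dist_coeffs" ([k1, k2, p1, p2, k3] as OpenCV has them; the pictures are not rectified), "R" (3x3) and "t" (3): a world point X has camera coordinates R X + t. Camera axes: x right, y down, z forward; pixel columns grow to the right and rows downward; lengths in m; the calibration is good to about 2 mm. A picture is of the moment at which its call begins: read the wrist's pose just before it. camera_params takes no time and is no camera call; for the wrist camera it gives the pose at the moment of the call.
- close_job(): hands the job in; it is judged then, once.
The state is a dict: "t": time; "joints": joint angles; "dq": joint speeds; "tau": joint torques, N m; "tool_pos": TCP position; "orientation": TCP orientation; "force": force on the tool from outside, world axes, zero at the start; "ft_torque": the same for the moment, N m; "finger_gap": finger opening in m; "finger_force": force on a finger pad.
Only numpy, scipy, OpenCV 4.12 (cv2) and the standard library are available. Lean on these libraries where they do the work, as an engineer would, in place of code of your own. Each camera call takes 0.05 s, during which the arm holds its last target. There are 200 camera calls.

## Working session

There is one attempt and no reset: what is moved stays moved. The work goes in short steps, Python scripts to look and compute and a tool call to move; the robot and the scene stay as the last step left them, time stands still between calls to the robot, and variables do not carry over. Pictures are saved under pics/ and viewed, at most 10 in all, crops included, and the job is handed in when it is done.

Besides the shell and the picture viewer there is one more tool, called after "Emit:" in YAML: its name, and indented under it one key for each argument. carry_out: Moves the arm, as the interface text tells. Its arguments: {"type":"object","properties":{"increments":{"type":"array"},"newtons":{"type":"number"}},"required":["increments"]}

```bash
mkdir -p pics; python3 - <<'E'
from plant import *
import cv2
s=sense();print(s)
for n in("scene","top"):
    cv2.imwrite(f"pics/{n}1.png",camera(n)[:,:,::-1]);p=camera_params(n);print(n,p)
E
```

```text
{'t': 0.0, 'joints': array([ 1.12980754,  0.41185803, -0.01273002,  1.59702738,  0.00560597,
        1.13430817, -0.08218737]), 'dq': array([ 8.52727260e-04,  7.41836757e-05,  1.02170505e-03, -5.53657533e-04,
        1.28720089e-03,  1.04629289e-03, -3.53954477e-04]), 'tau': array([-1.19957913e-04, -5.87950480e+01,  6.42160345e-01, -2.91076273e+01,
       -5.36107749e-02,  1.82112423e-02,  1.33143831e-04]), 'tool_pos': array([ 0.22747379, -0.58173027,  0.3018418 ]), 'orientation': array([-7.57051418e-04,  9.82673292e-01,  1.85344513e-01, -1.98414057e-04]), 'force': array([0.59778437, 0.06240584, 0.45292245]), 'ft_torque': array([0.04781312, 0.01119838, 0.09361183]), 'finger_force': 0.0, 'finger_gap': 0.08782177542005874}
scene {'mtx': array([[477.67567627,   0.        , 277.41594325],
       [  0.        , 477.67567627, 211.06153379],
       [  0.        ,   0.        ,   1.        ]]), 'dist_coeffs': array([-0.05089816,  0.        ,  0.        ,  0.        ,  0.        ]), 'R': array([[-0.15749977,  0.98738783,  0.01609642],
       [ 0.66281887,  0.11778193, -0.73945829],
       [-0.73202799, -0.1057955 , -0.67300991]]), 't': array([ 0.06507781, -0.30932205,  1.47303876])}
top {'mtx': array([[425.03621425,   0.        , 279.69541782],
       [  0.        , 425.03621425, 207.64353089],
       [  0.        ,   0.        ,   1.        ]]), 'dist_coeffs': array([-0.12052583,  0.        ,  0.        ,  0.        ,  0.        ]), 'R': array([[-0.01130468, -0.99894019,  0.0446172 ],
       [-0.99169073,  0.005482  , -0.12852797],
       [ 0.12814717, -0.04569943, -0.9907017 ]]), 't': array([0.02685704, 0.59133066, 0.8621439 ])}
```

```bash
python3 - <<'E'
import cv2
for n in("scene","top"):
    i=cv2.imread(f"pics/{n}1.png");cv2.imwrite(f"pics/{n}1b.png",cv2.resize(i,(800,600),interpolation=cv2.INTER_CUBIC))
E
```

```text
(no output)
```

View pics/top1b.png

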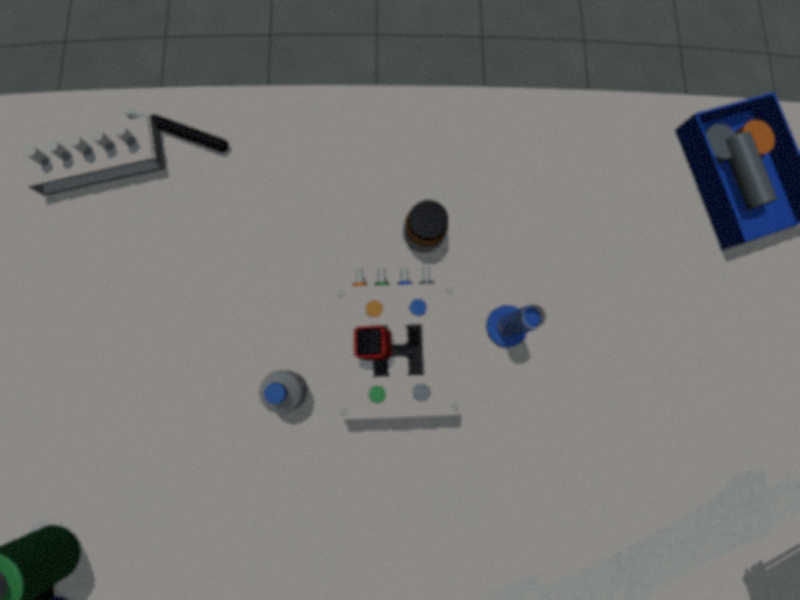

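View pics/scene1b.png

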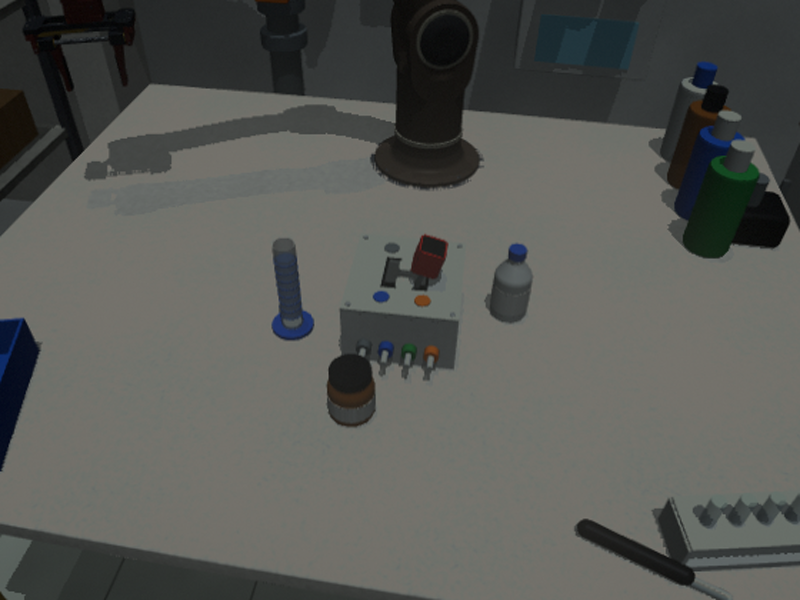

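The top view (800 px wide) shows the orange disc at (374,309), blue at (418,307), green at (377,394) and grey at (421,392). The knob top is at (372,342), left and near the crossbar. The jar is beyond the box, the cylinder right at (508,327) and the bottle left.

```bash
cat > h.py <<'E'
from plant import *
import numpy as np, cv2
def ray(n,uv,z,p=None):
    p=p or camera_params(n)
    x=cv2.undistortPoints(np.array([[uv]],float),p["mtx"],p["dist_coeffs"])[0,0]
    d=p["R"].T@[x[0],x[1],1]; c=-p["R"].T@p["t"]
    return c+d*(z-c[2])/d[2]
E
python3 - <<'E'
from h import *
k=560/800
P={}
for n,uv,z in [("or",(374,309),.1045),("bl",(418,307),.1045),("gr",(377,394),.1045),("gy",(421.5,392),.1045),("knobtop",(372,342),.169),("jar",(427,219),.085),("cyl",(508,327),.01),("cyltop",(532,317),.165),("bot",(275,393),.13)]:
    P[n]=ray("top",np.array(uv)*k,z);print(n,P[n].round(4))
for n,uv,z in [("or",(422,301),.1045),("bl",(381,297),.1045),("knobtop",(434,246),.169),("gy",(392,248),.1045)]:
    print("scene",n,ray("scene",np.array(uv)*k,z).round(4))
m=sum(P[n] for n in("or","bl","gr","gy"))/4
f=(P["or"]+P["bl"]-P["gr"]-P["gy"])[:2];l=(P["or"]+P["gr"]-P["bl"]-P["gy"])[:2]
yaw=np.arctan2(f[1],f[0]);print(m,yaw,np.arctan2(l[1],l[0])-np.pi/2)
R=np.array([[np.cos(yaw),np.sin(yaw)],[-np.sin(yaw),np.cos(yaw)]])
for n in P: print(n,(R@(P[n]-m)[:2]).round(4))
s=sense();print(cv2.Rodrigues(np.eye(3))[0].T)
from scipy.spatial.transform import Rotation as Ro
q=s["orientation"];print(Ro.from_quat(np.r_[q[1:],q[0]]).as_matrix().round(3))
E
```

```text
or [0.5661 0.0601 0.1045]
bl [ 5.684e-01 -2.000e-04  1.045e-01]
gr [0.451  0.0568 0.1045]
gy [ 0.453  -0.0032  0.1045]
knobtop [0.5176 0.0631 0.169 ]
jar [ 0.6973 -0.0166  0.085 ]
cyl [ 0.5471 -0.1456  0.01  ]
cyltop [ 0.5477 -0.1422  0.165 ]
bot [0.4542 0.1897 0.13  ]
scene or [0.5713 0.0608 0.1045]
scene bl [0.5732 0.0015 0.1045]
scene knobtop [0.524  0.0691 0.169 ]
scene gy [ 0.4571 -0.0015  0.1045]
[0.50961545 0.02838423 0.1045    ] 0.027318299943403995 0.03566924105107572
or [0.0573 0.0301]
bl [ 0.058  -0.0301]
gr [-0.0578  0.03  ]
gy [-0.0575 -0.03  ]
knobtop [0.0089 0.0344]
jar [ 0.1864 -0.0501]
cyl [ 0.0328 -0.175 ]
cyltop [ 0.0334 -0.1716]
bot [-0.051   0.1627]
[[0. 0. 0.]]
[[ 0.931  0.364 -0.001]
 [ 0.364 -0.931  0.001]
 [-0.    -0.001 -1.   ]]
```

Emit:
carry_out:
  increments:
    - {"twist": [0, 0, 9.8], "translation": [0, 0, 0], "grip": 0}
    - {"twist": [0, 0, 9.8], "translation": [0, 0, 0], "grip": 0}
    - {"twist": [0, 0, 0], "translation": [1.8, -5, 0], "grip": 0}
    - {"twist": [0, 0, 0], "translation": [1.8, -5, 0], "grip": 0}
    - {"twist": [0, 0, 0], "translation": [1.8, -5, 0], "grip": 0}
    - {"twist": [0, 0, 0], "translation": [1.8, -5, 0], "grip": 0}
    - {"twist": [0, 0, 0], "translation": [1.8, -5, 0], "grip": 0}
    - {"twist": [0, 0, 0], "translation": [1.8, -5, 0], "grip": 0}
    - {"twist": [0, 0, 0], "translation": [1.8, -5, 0], "grip": 0}
    - {"twist": [0, 0, 0], "translation": [1.8, -5, 0], "grip": 0}

```text
t: 1.35
tool_pos: [0.3594, -0.1761, 0.3026]
orientation: [0.0, 1.0, 0.015, 0.0]
force: [0.6, -0.1, -0.1]
finger_gap: 0.0006
finger_force: 0.0
```

Emit:
carry_out:
  increments:
    - {"twist": [0, 0, 0], "translation": [2.4, -5, 0], "grip": 0}
    - {"twist": [0, 0, 0], "translation": [2.4, -5, 0], "grip": 0}
    - {"twist": [0, 0, 0], "translation": [2.4, -5, 0], "grip": 0}
    - {"twist": [0, 0, 0], "translation": [2.4, -5, 0], "grip": 0}
    - {"twist": [0, 0, 0], "translation": [0, 0, 0], "grip": 0}
    - {"twist": [0, 0, 0], "translation": [0, 0, 0], "grip": 0}

```text
t: 2.1
tool_pos: [0.4486, 0.0245, 0.3022]
orientation: [0.0, 1.0, 0.016, -0.001]
force: [0.2, -0.1, -0.4]
finger_gap: 0.0006
finger_force: 0.0
```

```bash
python3 - <<'E'
from h import *
s=sense();print(s["tool_pos"],s["orientation"],s["finger_gap"],s["force"])
p=camera_params("wrist");i=camera("wrist")
import pickle;pickle.dump(p,open("w1.pkl","wb"))
cv2.imwrite("pics/w1.png",cv2.resize(i[:,:,::-1],(800,600)))
E
```

```text
[0.44864603 0.0245215  0.3021887 ] [ 2.08178421e-04  9.99879195e-01  1.55289694e-02 -6.34413643e-04] 0.000576921228716202 [ 0.19293625 -0.0555213  -0.38647986]
```

View pics/w1.png

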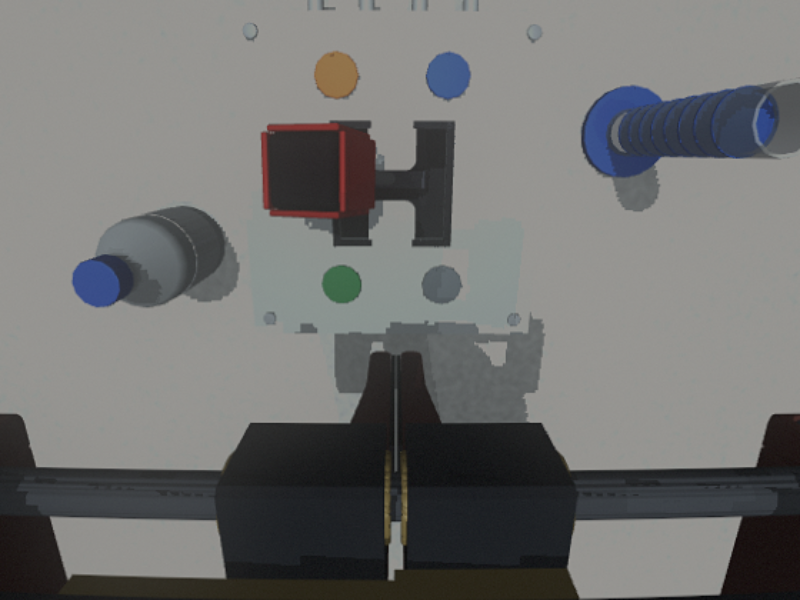

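The wrist view shows the discs at orange (336,75), blue (448,76), green (342,285) and grey (441,285). The knob top is centred near (304,171), slightly forward of the crossbar at row ~183.

```bash
python3 - <<'E'
from h import *
import pickle;p=pickle.load(open("w1.pkl","rb"))
k=.7;P={}
for n,uv,z in [("or",(336,75),.1045),("bl",(448,76),.1045),("gr",(342,285),.1045),("gy",(441.5,285),.1045),("knobtop",(304,171),.168),("bar",(397,184),.102)]:
    P[n]=ray("w",np.array(uv)*k,z,p)
m=sum(P[n] for n in("or","bl","gr","gy"))/4
f=(P["or"]+P["bl"]-P["gr"]-P["gy"])[:2];yaw=np.arctan2(f[1],f[0]);print(m,yaw)
R=np.array([[np.cos(yaw),np.sin(yaw)],[-np.sin(yaw),np.cos(yaw)]])
for n in P: print(n,P[n].round(4),(R@(P[n]-m)[:2]).round(4))
E
```

```text
[0.51065135 0.02786187 0.1045    ] 0.026044348254497106
or [0.5681 0.0593 0.1045] [0.0582 0.03  ]
bl [ 0.5693 -0.0006  0.1045] [ 0.0579 -0.03  ]
gr [0.4518 0.0562 0.1045] [-0.0581  0.0298]
gy [ 0.4535 -0.0035  0.1045] [-0.058  -0.0298]
knobtop [0.52   0.0659 0.168 ] [0.0103 0.0378]
bar [0.5117 0.025  0.102 ] [ 0.0009 -0.0029]
```

Emit:
carry_out:
  increments:
    - {"twist": [0, 0, 0], "translation": [4, -1.2, 0], "grip": 0}
    - {"twist": [0, 0, 0], "translation": [4, -1.2, 0], "grip": 0}
    - {"twist": [0, 0, 0], "translation": [4, -1.2, 0], "grip": 0}
    - {"twist": [0, 0, 0], "translation": [0, 0, 0], "grip": 0}
    - {"twist": [0, 0, 0], "translation": [0, 0, 3], "grip": 0}
    - {"twist": [0, 0, 0], "translation": [0, 0, 3], "grip": 0}
    - {"twist": [0, 0, 0], "translation": [0, 0, 3], "grip": 0}
    - {"twist": [0, 0, 0], "translation": [0, 0, 0], "grip": 0}
    - {"twist": [0, 0, 0], "translation": [0, 0, 0], "grip": 0}

```text
t: 3.28
tool_pos: [0.568, 0.0639, 0.2139]
orientation: [0.0, 1.0, 0.015, 0.001]
force: [0.5, -0.5, -0.1]
finger_gap: 0.0004
finger_force: 0.0
```

Emit:
carry_out:
  increments:
    - {"twist": [0, 0, 0], "translation": [-0.7, 0, 0], "grip": 0}
    - {"twist": [0, 0, 0], "translation": [-0.5, 0, 0], "grip": 0}
    - {"twist": [0, 0, 0], "translation": [-0.4, 0, 0], "grip": 0}
    - {"twist": [0, 0, 0], "translation": [-0.4, 0, 0], "grip": 0}
    - {"twist": [0, 0, 0], "translation": [-0.4, 0, 0], "grip": 0}
    - {"twist": [0, 0, 0], "translation": [-0.3, 0, 0], "grip": 0}
    - {"twist": [0, 0, 0], "translation": [0, 0, 0], "grip": 0}
    - {"twist": [0, 0, 0], "translation": [0, 0, 0], "grip": 0}

```text
t: 4.28
tool_pos: [0.5409, 0.0638, 0.2125]
orientation: [0.0, 1.0, 0.015, -0.0]
force: [1.7, -0.8, 0.6]
finger_gap: 0.0004
finger_force: 0.5
```

```bash
python3 - <<'E'
from h import *
i=camera("top")[190:300,160:400,::-1]
cv2.imwrite("pics/t2.png",cv2.resize(i,(800,367),interpolation=cv2.INTER_CUBIC))
E
```

```text
(no output)
```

View pics/t2.png

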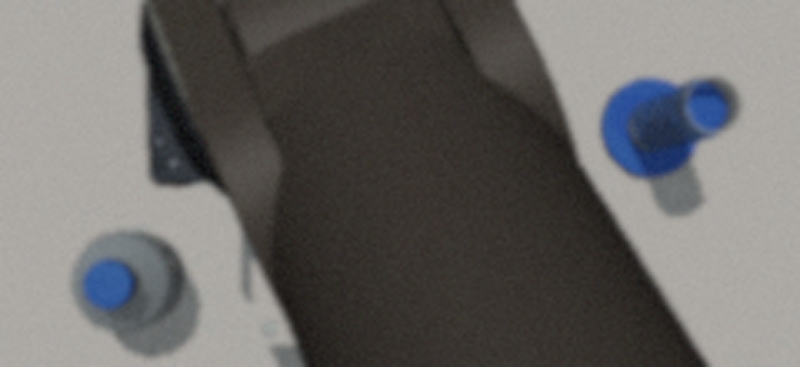

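Emit:
carry_out:
  increments:
    - {"twist": [0, 0, 0], "translation": [1, 0, 0], "grip": 0}
    - {"twist": [0, 0, 0], "translation": [0, 0, -3.3], "grip": 0}
    - {"twist": [0, 0, 0], "translation": [0, 0, -3.3], "grip": 0}
    - {"twist": [0, 0, 0], "translation": [0, 0, 0], "grip": 0}
    - {"twist": [0, 0, 0], "translation": [-2, -3, 0], "grip": 0}
    - {"twist": [0, 0, 0], "translation": [-2.1, -3, 0], "grip": 0}
    - {"twist": [0, 0, 0], "translation": [0, 0, 0], "grip": 0}
    - {"twist": [0, 0, 0], "translation": [0, 0, 3.3], "grip": 0}
    - {"twist": [0, 0, 0], "translation": [0, 0, 3.3], "grip": 0}
    - {"twist": [0, 0, 0], "translation": [0, 0, 0], "grip": 0}

```text
t: 5.58
tool_pos: [0.5071, 0.1215, 0.21]
orientation: [0.001, 1.0, 0.015, -0.003]
force: [0.5, -0.4, 0.8]
finger_gap: 0.0004
finger_force: 0.0
```

```bash
python3 - <<'E'
from h import *
s=sense();print(s["tool_pos"],s["force"])
i=camera("wrist")
cv2.imwrite("pics/w2.png",cv2.resize(i[:,:,::-1],(800,600)))
E
```

```text
[0.50712737 0.12151081 0.20995722] [ 0.53538584 -0.40726334  0.78796993]
```

View pics/w2.png

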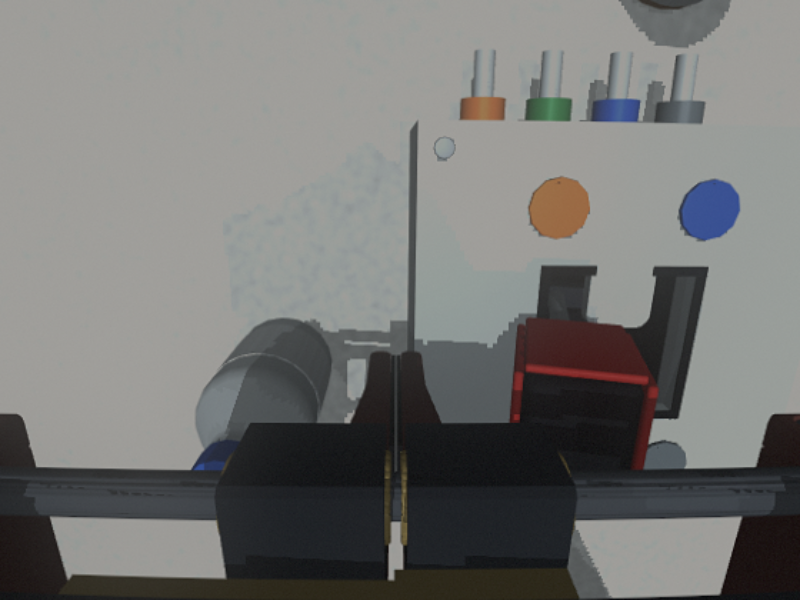

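The finger is down left of the knob, clear of it and of the bottle. I'm pushing right along the crossbar.

Emit:
carry_out:
  increments:
    - {"twist": [0, 0, 0], "translation": [0, 0.8, 0], "grip": 0}
    - {"twist": [0, 0, 0], "translation": [0, 0.8, 0], "grip": 0}
    - {"twist": [0, 0, 0], "translation": [0, 0.6, 0], "grip": 0}
    - {"twist": [0, 0, 0], "translation": [0, 0.6, 0], "grip": 0}
    - {"twist": [0, 0, 0], "translation": [0, 0.6, 0], "grip": 0}
    - {"twist": [0, 0, 0], "translation": [0, 0.6, 0], "grip": 0}
    - {"twist": [0, 0, 0], "translation": [0, 0.6, 0], "grip": 0}
    - {"twist": [0, 0, 0], "translation": [0, 0.6, 0], "grip": 0}
    - {"twist": [0, 0, 0], "translation": [0, 0.6, 0], "grip": 0}

```text
t: 6.75
tool_pos: [0.5098, 0.0643, 0.2125]
orientation: [0.0, 1.0, 0.015, -0.0]
force: [0.0, 1.5, 2.1]
finger_gap: 0.0011
finger_force: 1.0
```

Emit:
carry_out:
  increments:
    - {"twist": [0, 0, 0], "translation": [0, 0.6, 0], "grip": 0}
    - {"twist": [0, 0, 0], "translation": [0, 0.6, 0], "grip": 0}
    - {"twist": [0, 0, 0], "translation": [0, 0.6, 0], "grip": 0}
    - {"twist": [0, 0, 0], "translation": [0, 0.6, 0], "grip": 0}
    - {"twist": [0, 0, 0], "translation": [0, 0.6, 0], "grip": 0}
    - {"twist": [0, 0, 0], "translation": [0, 0, 0], "grip": 0}
    - {"twist": [0, 0, 0], "translation": [0, 0, 0], "grip": 0}

```text
t: 7.62
tool_pos: [0.5106, 0.0346, 0.2125]
orientation: [0.0, 1.0, 0.015, -0.0]
force: [-0.2, 0.6, -0.3]
finger_gap: 0.0006
finger_force: 0.0
```

Emit:
carry_out:
  increments:
    - {"twist": [0, 0, 0], "translation": [0, 0.5, 0], "grip": 0}
    - {"twist": [0, 0, 0], "translation": [0, 0.4, 0], "grip": 0}
    - {"twist": [0, 0, 0], "translation": [0, 0, 0], "grip": 0}

```text
t: 8.0
tool_pos: [0.5111, 0.0254, 0.2126]
orientation: [0.0, 1.0, 0.015, -0.0]
force: [1.1, 0.4, 0.3]
finger_gap: 0.0005
finger_force: 0.0
```

```bash
python3 - <<'E'
from h import *
s=sense();print(s["tool_pos"],s["force"])
cv2.imwrite("pics/w3.png",cv2.resize(camera("wrist")[:,:,::-1],(800,600)))
cv2.imwrite("pics/s3.png",cv2.resize(camera("scene")[120:300,180:420,::-1],(800,600),interpolation=cv2.INTER_CUBIC))
E
```

```text
[0.51105789 0.0253875  0.21260181] [1.05953101 0.38712947 0.30961492]
```

View pics/w3.png

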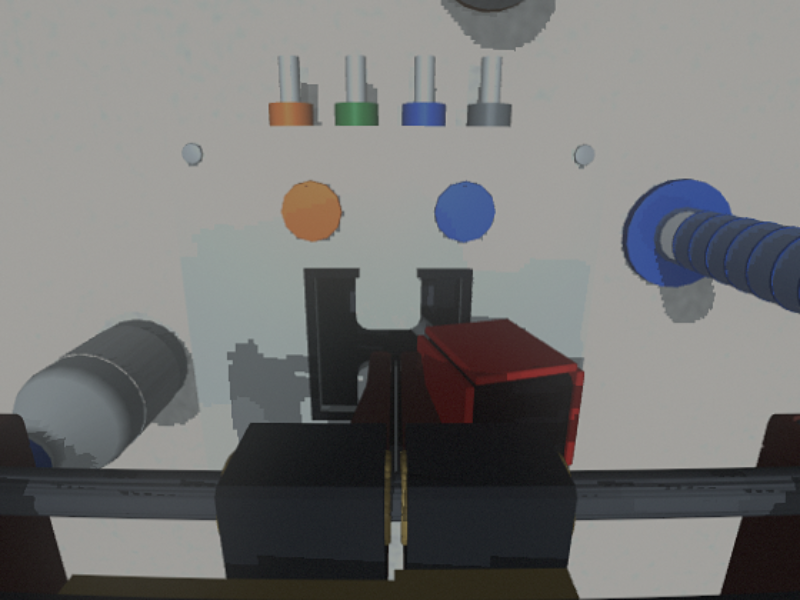

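View pics/s3.png

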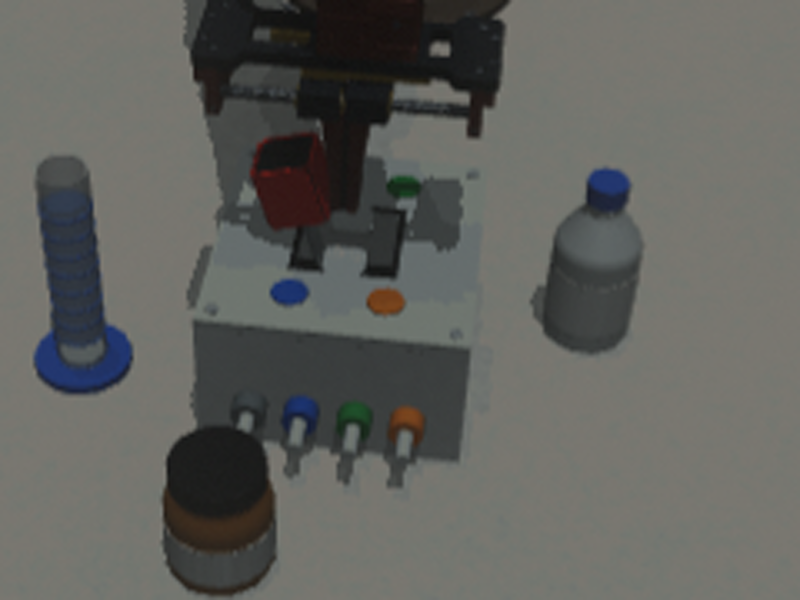

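The scene view shows the knob leaning right with its top centre at crop (290,150), and the fingertip against its left pad. I'll estimate the lean from that.

```bash
python3 - <<'E'
from h import *
c,s=np.cos(.026),np.sin(.026)
for uv,z in [((290,151),.167),((277,143),.165),((295,224),.123)]:
    d=ray("scene",(180+uv[0]*.3,120+uv[1]*.3),z)[:2]-[.5127,.0285]
    print(uv,c*d[0]+s*d[1],-s*d[0]+c*d[1])
E
```

```text
(290, 151) -0.0018317153341326224 -0.03725783751575373
(277, 143) -0.011460683221391162 -0.04692129544006646
(295, 224) 0.015199756715711195 -0.03145677719725807
```

Emit:
carry_out:
  increments:
    - {"twist": [0, 0, 0], "translation": [0, 0.3, 0], "grip": 0}
    - {"twist": [0, 0, 0], "translation": [0, 0, 0], "grip": 0}
    - {"twist": [0, 0, 0], "translation": [0, 0, 0], "grip": 0}

```text
t: 8.48
tool_pos: [0.5112, 0.0228, 0.2127]
orientation: [0.0, 1.0, 0.015, 0.0]
force: [-0.6, -0.6, -0.5]
finger_gap: 0.0007
finger_force: 0.0
```

Emit:
carry_out:
  increments:
    - {"twist": [0, 0, 0], "translation": [0, -0.8, 0], "grip": 0}
    - {"twist": [0, 0, 0], "translation": [0, -0.8, 0], "grip": 0}
    - {"twist": [0, 0, 0], "translation": [-3, 0, 0], "grip": 0}
    - {"twist": [0, 0, 0], "translation": [-2.5, 0, 0], "grip": 0}
    - {"twist": [0, 0, 0], "translation": [0, 0, 0], "grip": 0}
    - {"twist": [0, 0, 0], "translation": [0, 2.5, 0], "grip": 0}
    - {"twist": [0, 0, 0], "translation": [0, 2.5, 0], "grip": 0}
    - {"twist": [0, 0, 0], "translation": [0, 0, 0], "grip": 0}
    - {"twist": [0, 0, 0], "translation": [0, 0, 0], "grip": 0}

```text
t: 9.6
tool_pos: [0.4579, -0.0119, 0.2127]
orientation: [-0.0, 1.0, 0.016, 0.0]
force: [0.2, 0.6, 0.5]
finger_gap: 0.0004
finger_force: 0.0
```

```bash
python3 - <<'E'
from h import *
s=sense();print(s["tool_pos"],s["force"])
cv2.imwrite("pics/w4.png",cv2.resize(camera("wrist")[:,:,::-1],(800,600)))
E
```

```text
[ 0.45785613 -0.01194046  0.21271438] [0.2254     0.57262076 0.51833603]
```

View pics/w4.png

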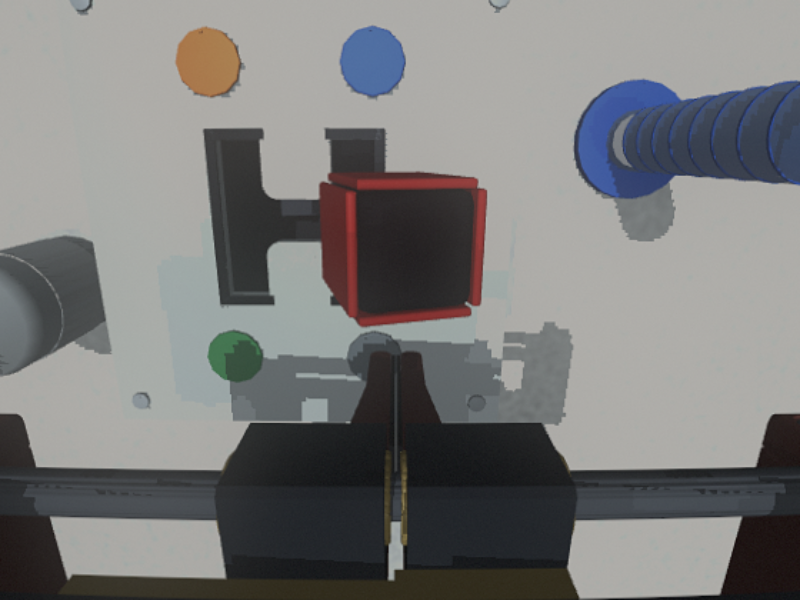

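The knob is in the right leg, in line with the crossbar, and the finger is behind it and roughly centred on it. Next I push forward.

Emit:
carry_out:
  increments:
    - {"twist": [0, 0, 0], "translation": [1, 0, 0], "grip": 0}
    - {"twist": [0, 0, 0], "translation": [0.8, 0, 0], "grip": 0}
    - {"twist": [0, 0, 0], "translation": [0.6, 0, 0], "grip": 0}
    - {"twist": [0, 0, 0], "translation": [0.6, 0, 0], "grip": 0}
    - {"twist": [0, 0, 0], "translation": [0.6, 0, 0], "grip": 0}
    - {"twist": [0, 0, 0], "translation": [0.6, 0, 0], "grip": 0}
    - {"twist": [0, 0, 0], "translation": [0.6, 0, 0], "grip": 0}
    - {"twist": [0, 0, 0], "translation": [0.5, 0, 0], "grip": 0}
    - {"twist": [0, 0, 0], "translation": [0.3, 0, 0], "grip": 0}
    - {"twist": [0, 0, 0], "translation": [0, 0, 0], "grip": 0}

```text
t: 10.9
tool_pos: [0.5133, -0.011, 0.2125]
orientation: [-0.0, 1.0, 0.015, -0.0]
force: [-1.3, -0.1, -0.4]
finger_gap: 0.0003
finger_force: 0.3
```

Emit:
carry_out:
  increments:
    - {"twist": [0, 0, 0], "translation": [0.3, 0, 0], "grip": 0}
    - {"twist": [0, 0, 0], "translation": [0.2, 0, 0], "grip": 0}
    - {"twist": [0, 0, 0], "translation": [0, 0, 0], "grip": 0}

```text
t: 11.28
tool_pos: [0.5184, -0.0108, 0.2127]
orientation: [-0.0, 1.0, 0.015, 0.0]
force: [-1.2, 0.3, 0.2]
finger_gap: 0.0003
finger_force: 0.4
```

Emit:
carry_out:
  increments:
    - {"twist": [0, 0, 0], "translation": [0.2, 0, 0], "grip": 0}
    - {"twist": [0, 0, 0], "translation": [0, 0, 0], "grip": 0}

```text
t: 11.52
tool_pos: [0.5202, -0.0108, 0.2126]
orientation: [-0.0, 1.0, 0.015, -0.0]
force: [-1.4, -0.1, -0.2]
finger_gap: 0.0007
finger_force: 0.7
```

Emit:
carry_out:
  increments:
    - {"twist": [0, 0, 0], "translation": [0.15, 0, 0], "grip": 0}
    - {"twist": [0, 0, 0], "translation": [0, 0, 0], "grip": 0}

```text
t: 11.78
tool_pos: [0.5212, -0.0107, 0.2124]
orientation: [0.0, 1.0, 0.015, -0.001]
force: [-2.7, 0.8, 0.3]
finger_gap: 0.0008
finger_force: 1.8
```

Emit:
carry_out:
  increments:
    - {"twist": [0, 0, 0], "translation": [0.15, 0, 0], "grip": 0}
    - {"twist": [0, 0, 0], "translation": [0, 0, 0], "grip": 0}

```text
t: 12.02
tool_pos: [0.5222, -0.0107, 0.2122]
orientation: [0.0, 1.0, 0.015, -0.001]
force: [-6.3, -0.1, 1.0]
finger_gap: 0.0003
finger_force: 3.1
```

The force is climbing at the stop, so the lever is at the end. I'm backing off and lifting clear.

Emit:
carry_out:
  increments:
    - {"twist": [0, 0, 0], "translation": [0, 0, 0], "grip": 0}
    - {"twist": [0, 0, 0], "translation": [-1.5, 0, 0], "grip": 0}
    - {"twist": [0, 0, 0], "translation": [-3, 0, 0], "grip": 0}
    - {"twist": [0, 0, 0], "translation": [-4, 0, 0], "grip": 0}
    - {"twist": [0, 0, 0], "translation": [0, 0, -4], "grip": 0}
    - {"twist": [0, 0, 0], "translation": [0, 0, -4], "grip": 0}
    - {"twist": [0, 0, 0], "translation": [0, 0, 0], "grip": 0}
    - {"twist": [0, 0, 0], "translation": [0, 0, 0], "grip": 0}

```text
t: 13.02
tool_pos: [0.4381, -0.0135, 0.2925]
orientation: [0.0, 1.0, 0.015, 0.001]
force: [-0.5, -0.5, -0.6]
finger_gap: 0.0008
finger_force: 0.0
```

```bash
python3 - <<'E'
from h import *
cv2.imwrite("pics/w5.png",cv2.resize(camera("wrist")[:,:,::-1],(800,600)))
E
```

```text
(no output)
```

View pics/w5.png

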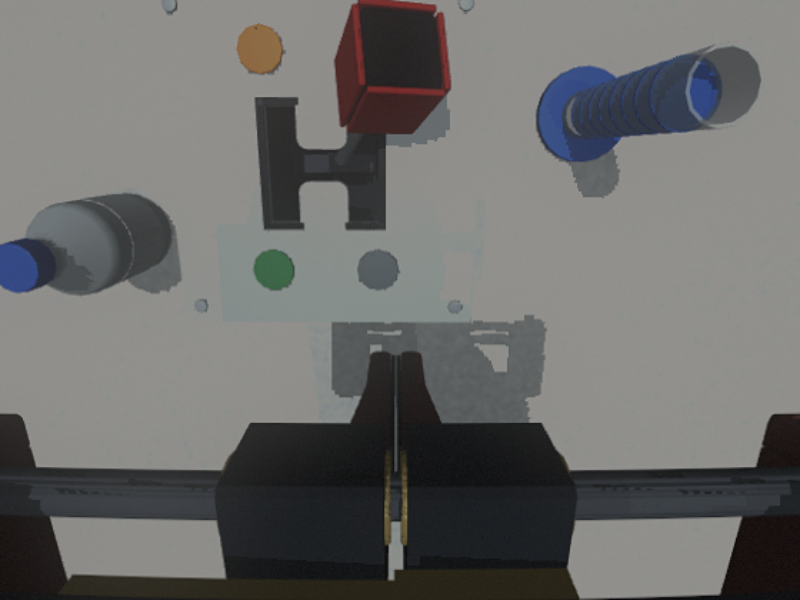

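The knob now stands at the forward end of the right leg, with its top at (402,47) over the blue disc. The bottle and cylinder stand untouched, so I'm handing in.

```bash
python3 -c "
from plant import *
print(close_job())"
```

```text
the job is handed in; nothing more can be done
None
```

I pushed the lever across to the right leg and forward to the stop at the end of the third slot (blue disc), without gripping the knob. In the last pictures the bottle, cylinder and jar were standing (the jar was not in the final view), and the job is handed in; the hand-in returned no verdict.

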